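Build up a consolidation cell

TASK

Build up the soil test in the round metal cell: first lift the loading cap off the wide stone in the grey tray and set it aside standing in the empty steel pan. Then stack in the cell, centred and each flat on the one below: the wide stone on the raised round seat, on it the ring that is filled with soil, the small stone inside that ring on the soil, and last the loading cap on the small stone. Leave the empty ring, the lidded tin and the weight where they stand.

Things in the scene. Friction and masses are not known exactly. Their poses are not given: they have to be found in the camera images.
- cell_seat (a point): Centre of the top of the raised round seat in the middle of the cell; z up. The cell is a fixed round open metal dish, 146 mm outside and 136 mm inside diameter, rim 24 mm above the bench, inner floor 5 mm above the bench. The dark seat is 74 mm across and rises 4 mm from that floor, so this point is 9 mm above the bench. A short brass spout sticks out 15 mm from the outside of the wall.
- parts_tray: Square grey plastic open tray, fixed, 168 x 168 mm outside, walls 4 mm thick and 20 mm high, inner floor 4 mm above the bench; origin at the centre of its underside, z up, x and y along its sides. At the start it holds the wide stone (near its middle) with the loading cap standing on it.
- drying_pan_in (a point): Centre of the inner floor of the empty square steel pan, fixed, 168 x 168 mm outside, walls 3 mm thick and 16 mm high; this point is 3 mm above the bench; z up, x and y along its sides. The loading cap is set aside anywhere in it.
- wide_stone_mid (a point): Centre (half-way up) of the wide porous stone: a plain pale sandy-grey flat disc, 62 mm diameter, 12 mm thick, 60-110 g; z along its axis, up. It lies flat in the grey tray, under the loading cap.
- sample_ring_mid (a point): Centre (half-way up) of the filled ring: a steel ring, 60 mm outside and 52 mm inside diameter, 22 mm high, filled with a firm brown soil specimen up to 17 mm from its underside (5 mm below the rim, leaving a recess 52 mm wide); flat beneath; about 110-210 g; z along its axis, up. It stands on the bench.
- small_stone_mid (a point): Centre (half-way up) of the small porous stone: a plain pale sandy-grey disc, 42 mm diameter, 15 mm thick with a 1.5 mm chamfer round its lower edge, about 35-70 g; z along its axis, up. It lies flat on the bench. Seated in the ring it goes 5 mm below the rim and stands 10 mm above it, so it is best held by its upper half.
- cap_mid (a point): Centre (half-way up its 26 mm height) of the loading cap: an aluminium disc 40 mm across and 8 mm thick with a round knob on its top, 22 mm diameter and 18 mm high, to hold it by; 40-85 g; z along its axis, up. The origin is 13 mm above its underside and 13 mm below the top of the knob. At the start it stands on the wide stone.
- empty_ring_mid (a point): Centre (half-way up) of the empty ring, a bystander: the same steel ring (60 mm outside, 52 mm inside, 22 mm high) with nothing in it, so that the white bench shows through. Stands on the bench among the others; leave it where it is.
- tin_mid (a point): Centre (half-way up) of the lidded moisture tin, a bystander: closed aluminium tin, 56 mm diameter, 36 mm high. Stands on the bench; leave it where it is.
- weight_mid (a point): Centre (half-way up) of the weight, a bystander: dark steel disc 56 mm across and 20 mm high with a knob on a stem, 40 mm high in all. Stands on the bench; leave it where it is.

How it is judged:
On the way, in this order (a step that is already met when the one before it is completed fails the run):
1. The loading cap is set aside, standing released in the empty steel pan (horizontal distance between cap_mid and drying_pan_in below 0.085 m and z of cap_mid in the frame of drying_pan_in between 0.009 and 0.018 m and angle between cap_mid's own z axis and vertical below 0.15 rad and contact force between cap and the fingers below 0.05 N), for 0.2 s.
2. The wide stone lies released on the seat of the cell (horizontal distance between wide_stone_mid and cell_seat below 0.01 m and z of wide_stone_mid in the frame of cell_seat between 0.003 and 0.009 m and angle between wide_stone_mid's own z axis and vertical below 0.08 rad and contact force between wide_stone and the fingers below 0.05 N), for 0.2 s.
3. The filled ring stands released on the wide stone (horizontal distance between wide_stone_mid and cell_seat below 0.01 m and z of wide_stone_mid in the frame of cell_seat between 0.003 and 0.009 m and angle between each of wide_stone_mid, sample_ring_mid's own z axis and vertical below 0.08 rad and horizontal distance between sample_ring_mid and wide_stone_mid below 0.008 m and z of sample_ring_mid in the frame of wide_stone_mid between 0.014 and 0.02 m and horizontal distance between sample_ring_mid and cell_seat below 0.014 m and contact force between sample_ring and the fingers below 0.05 N), for 0.2 s.
4. The small stone lies released inside the ring on the specimen (horizontal distance between wide_stone_mid and cell_seat below 0.01 m and z of wide_stone_mid in the frame of cell_seat between 0.003 and 0.009 m and angle between each of wide_stone_mid, sample_ring_mid, small_stone_mid's own z axis and vertical below 0.08 rad and horizontal distance between sample_ring_mid and wide_stone_mid below 0.008 m and z of sample_ring_mid in the frame of wide_stone_mid between 0.014 and 0.02 m and horizontal distance between sample_ring_mid and cell_seat below 0.014 m and horizontal distance between small_stone_mid and sample_ring_mid below 0.007 m and z of small_stone_mid in the frame of sample_ring_mid between 0.01 and 0.0155 m and contact force between small_stone and the fingers below 0.05 N), for 0.2 s.
5. The loading cap stands released on the small stone (horizontal distance between wide_stone_mid and cell_seat below 0.01 m and z of wide_stone_mid in the frame of cell_seat between 0.003 and 0.009 m and angle between each of wide_stone_mid, sample_ring_mid, small_stone_mid, cap_mid's own z axis and vertical below 0.08 rad and horizontal distance between sample_ring_mid and wide_stone_mid below 0.008 m and z of sample_ring_mid in the frame of wide_stone_mid between 0.014 and 0.02 m and horizontal distance between sample_ring_mid and cell_seat below 0.014 m and horizontal distance between small_stone_mid and sample_ring_mid below 0.007 m and z of small_stone_mid in the frame of sample_ring_mid between 0.01 and 0.0155 m and horizontal distance between cap_mid and small_stone_mid below 0.008 m and z of cap_mid in the frame of small_stone_mid between 0.017 and 0.0235 m and contact force between cap and the fingers below 0.05 N), for 0.2 s.
At the end, for the whole second after the job is handed in: Cap first set aside in the pan. Then in the cell: wide stone on the seat (within 10 mm of centre), filled ring on it (8 mm; 14 mm of the seat's centre), small stone in the ring on the soil (7 mm), cap on it (8 mm), in this order; all seated, tilted under 0.08 rad, released, at rest (all of step 5 and linear speed of each of wide_stone, sample_ring, small_stone, cap below 0.02 m/s and contact force between each of wide_stone, sample_ring, small_stone and the fingers below 0.05 N); the robot touches nothing.
It fails at once if The empty ring is shifted by more than 30 mm (distance of empty_ring_mid from where it was at the start of the episode above 0.03 m).
It fails at once if The tin is shifted by more than 30 mm (distance of tin_mid from where it was at the start of the episode above 0.03 m).
It fails at once if The weight is shifted by more than 30 mm (distance of weight_mid from where it was at the start of the episode above 0.03 m).
It also fails if it takes over 144 s, if anything falls off the work surface, if the arm or the gripper's body presses on something with over 40 N, if the wrist force passes 120 N, or if a joint passes its speed limit or range.

ROBOT

A 6-joint arm with a two-finger parallel gripper is mounted at the origin on the work surface. World frame = base frame: x ahead of the robot, y to its left, z up, the work surface at z = 0. Lengths are in m, angles in rad, forces in N, time in s.
With the tool pointing down it reaches from about 0.325 to 0.925 m from the base axis. Payload 3.1 kg.
Tool frame: the origin (TCP) lies on the centre line of the jaws, within the pads' length; the fingertips stand 17 mm ahead of it and the grasp point (between the pads) lies 2 mm behind it (env.nose_length is the distance from the TCP to the fingertips, in m); z points along the fingers, y is the line along which they close (so a half turn about z gives the same grasp; the last joint's range is limited). The gripper opens to 85 mm and grips with 20 to 120 N. Pads are 22 mm wide; open, the fingers measure 114 mm over their backs; the gripper's body (76 mm by 85 mm) begins 54 mm behind the grasp point. The pads swing forward as they close: fully open they stand 13 mm farther back than shut.
Start: joints at [-1.392, 0.217, 1.613, -0, 1.311, -0.112], TCP at [0.179, -0.599, 0.248] pointing down, gripper open.
Joint ranges: [-2.75, 2.75], [-0.78, 2.1], [0.31, 2.55], [-1.13, 4.27], [0.13, 2.63], [-2.58, 2.58]. Speed limits (rad/s): [2.79, 2.79, 3.14, 3.14, 3.14, 3.14].

INTERFACE

Orientations are given as a unit quaternion [x, y, z, w].
In Python, from bench import env gives the robot as it stands.
- The arm moves only by the tool move_arm, never from a script. Its argument "moves" is a list of rows, each a list of 5 numbers: the opening, from -1 (shut) to 1 (fully open), then the shift along the tool's x, y, z in m, then the turn about the tool's z in rad. In form: [[jaw, dx, dy, dz, turn], ...]. A call has 1 to 5 rows; each row is the pose to reach, as a shift and turn from the pose commanded when the call began, along the tool's axes at that moment; what a row does not reach only later rows make up. A row lasts 1/10 s, in which the tool goes at most 50 mm and 8.59 degrees, less where a joint would pass 70% of its speed; a pose out of reach is approached as far as the arm can. A call with a gripper value outside its range is refused whole. The fingers move at their own pace and stop on an object; "newtons" is the grip in N (left out, the last holds). Time passes only in rows, so rows that repeat a pose let the fingers close. It gives the time, the measured TCP pose, the force, the opening and the grip force at its end, in the units of the state.
- env.get_obs(): the state, without advancing time (a new reading comes with each control period).
- env.capture(name): name is "scene" or "top"; returns the picture (420x560x3 uint8, red, green, blue); there is no depth.
- env.camera_model(name): a dict with "fx", "fy", "cx", "cy" (pixels), "R" (3x3) and "t" (3): a world point X has camera coordinates R X + t. Camera axes: x right, y down, z forward; pixel columns grow to the right and rows downward; lengths in m; the calibration is good to about 2 mm. A picture is of the moment at which its call begins. camera_model takes no time and is no camera call.
- env.job_done(): hands the job in; it is judged then, once.
The state is a dict: "time_s": time; "joint_pos": joint angles; "joint_vel": joint speeds; "joint_efforts": joint torques, N m; "tool_pos": TCP position; "tool_rot": TCP orientation; "ft_force": force on the tool from outside, world axes, zero at the start; "moment": the same for the moment, N m; "finger_gap": opening from 0.0 (shut) to 1.0 (fully open); "grip_force": force on a finger pad.
Only numpy, scipy, OpenCV 4.12 (cv2) and the standard library are available. Lean on these libraries where they do the work, as an engineer would, in place of code of your own. Each camera call takes 0.05 s, during which the arm holds its last target. There are 200 camera calls.

## Working session

There is one attempt and no reset: what is moved stays moved. The work goes in short steps, Python scripts to look and compute and a tool call to move; the robot and the scene stay as the last step left them, time stands still between calls to the robot, and variables do not carry over. Pictures are saved under pics/ and viewed, at most 17 in all, crops included, and the job is handed in when it is done.

Besides the shell and the picture viewer there is one more tool, called after ">>>" as a command line: name --pt "numbers of a row" for each row, then --argument value for the rest. move_arm: Moves the arm, as the interface text tells. Its arguments: {"type":"object","properties":{"moves":{"type":"array","items":{"type":"array","items":{"type":"number"}}},"newtons":{"type":"number"}},"required":["moves"]}

```bash
mkdir -p pics; ls; python3 - <<'E'
from bench import env
import cv2
for n in("scene","top"):
    cv2.imwrite(f"pics/{n}0.png",env.capture(n)[:,:,::-1]); m=env.camera_model(n); print(n,m)
o=env.get_obs();print(o,env.nose_length)
E
```

```text
pics
scene {'fx': 439.6652335512229, 'fy': 439.6652335512229, 'cx': 281.47054887665314, 'cy': 210.14824916144332, 'R': array([[ 0.3374787 ,  0.94116482, -0.01780188],
       [ 0.62033905, -0.2365829 , -0.74780211],
       [-0.70801666,  0.24132408, -0.66368298]]), 't': array([-0.19785702, -0.30650969,  1.29871441])}
top {'fx': 423.0329880524328, 'fy': 423.0329880524328, 'cx': 274.5881364896375, 'cy': 215.0192288103433, 'R': array([[ 0.02401829, -0.99963645, -0.01225141],
       [-0.99339871, -0.0224898 , -0.11248653],
       [ 0.1121701 ,  0.01487227, -0.99357772]]), 't': array([0.0052025 , 0.57099637, 0.97923765])}
{'time_s': 0.1, 'joint_pos': array([-1.39219026e+00,  2.17681297e-01,  1.61480881e+00, -4.54723315e-06,
        1.31128794e+00, -1.12163753e-01]), 'joint_vel': array([-0.00139217, -0.00215757, -0.00406642,  0.00115783, -0.00041679,
        0.00013899]), 'joint_efforts': array([-1.01304140e-03, -3.98078942e+01, -3.04966235e+01, -1.15435478e-04,
        4.30678294e-03,  1.95875785e-06]), 'tool_pos': array([ 0.17909627, -0.59805093,  0.24707885]), 'tool_rot': array([ 9.89449541e-01,  1.44873781e-01, -3.84895970e-05, -1.09202053e-03]), 'ft_force': array([ 0.81721367, -0.28608027,  0.0421781 ]), 'moment': array([-0.02094382, -0.00114157, -0.01369623]), 'grip_force': 0.0, 'finger_gap': 1.002453104746008} 0.017
```

View pics/top0.png

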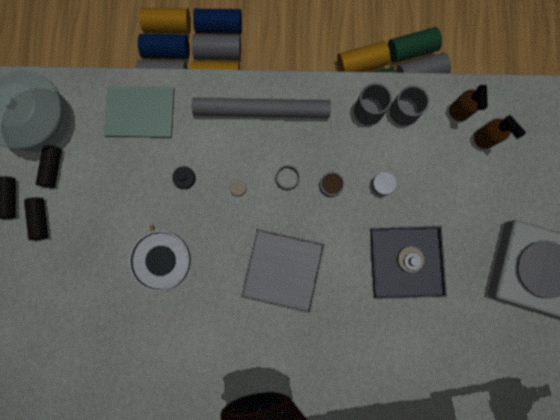

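View pics/scene0.png

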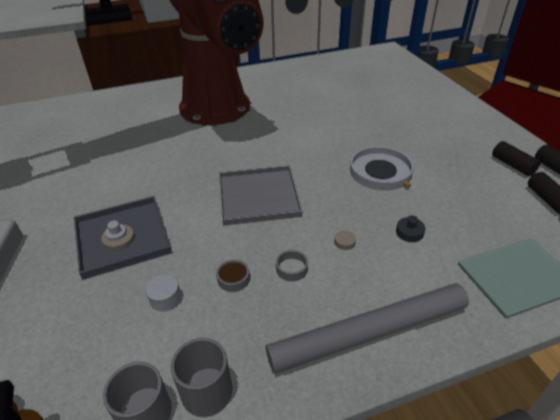

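```bash
cat > h.py <<'E'
from bench import env
import cv2, numpy as np
def ray(n,px,z):
    m=env.camera_model(n);R=m["R"];c=-R.T@m["t"]
    d=R.T@np.array([(px[0]-m["cx"])/m["fx"],(px[1]-m["cy"])/m["fy"],1.])
    return (c+d*(z-c[2])/d[2])[:2]
def proj(n,X):
    m=env.camera_model(n);p=m["R"]@np.asarray(X,float)+m["t"]
    return np.array([m["fx"]*p[0]/p[2]+m["cx"],m["fy"]*p[1]/p[2]+m["cy"]])
def crop(im,c,r,k=6):
    x,y=int(c[0]-r),int(c[1]-r)
    return cv2.resize(im[y:y+2*r,x:x+2*r],None,fx=k,fy=k,interpolation=cv2.INTER_CUBIC),(x,y)
def tofull(p,o,k=6): return (np.asarray(p)+.5)/k-.5+o
E
python3 - <<'E'
from h import *
im=env.capture("top")[:,:,::-1].copy()
objs=dict(seat=(160,261),stonecap=(411,260),small=(238,187),ering=(287,178),fring=(332,184),tin=(384,184))
t=[]
for k,c in objs.items():
    a,o=crop(im,c,33 if k=="seat" else 22,1)
    t.append(cv2.convertScaleAbs(cv2.resize(a,(260,260),interpolation=cv2.INTER_CUBIC),alpha=1.4))
cv2.imwrite("pics/c1.png",np.vstack([np.hstack(t[:3]),np.hstack(t[3:])]))
E
```

```text
(no output)
```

View pics/c1.png

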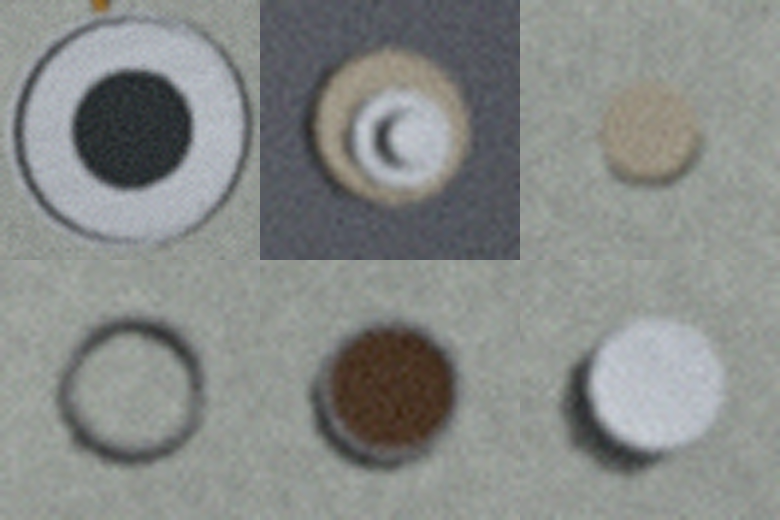

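```bash
cat >> h.py <<'E'
def find(im,c,r,f,k=6):
    a,o=crop(im,c,r,k); a=cv2.GaussianBlur(a,(0,0),4).astype(int)
    m=f(a).astype(np.uint8)
    cs,_=cv2.findContours(m,cv2.RETR_EXTERNAL,cv2.CHAIN_APPROX_NONE)
    g=cv2.convexHull(max(cs,key=cv2.contourArea)); e=cv2.fitEllipse(g)
    M=cv2.moments(g); cen=(M['m10']/M['m00'],M['m01']/M['m00'])
    return tofull(cen,o,k),np.array(e[1])/k
sandy=lambda t:(lambda a:(a[...,0]-a[...,2])>t)
bright=lambda t:(lambda a:a.sum(2)>3*t)
dark=lambda t:(lambda a:a.sum(2)<3*t)
E
python3 - <<'E'
from h import *
T=env.capture("top");S=env.capture("scene")
def show(k,n,im,c,r,f,z):
    p,s=find(im,c,r,f); print(k,n,p.round(1),s.round(1),ray(n,p,z).round(4))
for y,x in((261,160),(261,190-9),(259,398),(262,425),(261,420),(187,238),(200,238),(184,332),(270,283),(245,380)): print((y,x),T[y-1:y+2,x-1:x+2].reshape(-1,3).mean(0).round())
show("seat","top",T,(160,261),30,dark(75),.009); show("seat","scene",S,(381,169),40,dark(75),.009)
show("cellout","top",T,(160,261),36,bright(118),.012)
show("wide","top",T,(411,260),22,lambda a:((a[...,0]-a[...,2])>5)|(a.sum(2)>330),.015)
show("wide","scene",S,(117,234),26,lambda a:((a[...,0]-a[...,2])>8),.014)
show("cap","top",T,(412,261),18,bright(130),.024)
show("small","top",T,(238,187),18,sandy(12),.013)
show("small","scene",S,(345,240),18,sandy(12),.009)
show("soil","top",T,(332,184),18,sandy(15),.018)
show("soil","scene",S,(233,273),25,sandy(15),.017)
show("tin","top",T,(384,184),20,bright(145),.035)
E
```

```text
(261, 160) [32. 36. 37.]
(261, 181) [130. 134. 139.]
(259, 398) [69. 66. 60.]
(262, 425) [65. 66. 69.]
(261, 420) [121. 123. 123.]
(187, 238) [109. 104.  94.]
(200, 238) [108. 112. 108.]
(184, 332) [53. 39. 29.]
(270, 283) [95. 96. 98.]
(245, 380) [61. 63. 69.]
seat top [160.1 260.3] [29.6 30.5] [0.4565 0.2938]
seat scene [380.4 169.1] [18.7 31.2] [0.4607 0.2933]
cellout top [160.8 260.5] [52.9 54.3] [0.4562 0.2914]
wide top [410.6 259. ] [25.8 26.7] [ 0.474  -0.3093]
wide scene [117.5 237.5] [23.1 32. ] [ 0.4809 -0.3085]
cap top [415.8 260.3] [7.6 8.1] [ 0.4711 -0.3188]
small top [237.5 186.8] [15.5 15.6] [0.6406 0.1116]
small scene [344.7 238.1] [14.8 19.7] [0.6378 0.1145]
soil top [331.7 183.5] [19.  19.5] [ 0.6529 -0.1189]
soil scene [232.3 272.2] [19.  27.1] [ 0.6513 -0.1178]Traceback (most recent call last):
  File "<stdin>", line 15, in <module>
  File "<stdin>", line 4, in show
  File "h.py", line 18, in find
    g=cv2.convexHull(max(cs,key=cv2.contourArea)); e=cv2.fitEllipse(g)
                     ~~~^^^^^^^^^^^^^^^^^^^^^^^^
ValueError: max() iterable argument is empty
```

```bash
python3 - <<'E'
from h import *
T=env.capture("top");S=env.capture("scene")
def show(k,n,im,c,r,f,z):
    p,s=find(im,c,r,f); print(k,n,p.round(1),s.round(1),ray(n,p,z).round(4))
show("capdisc","top",T,(412,261),14,lambda a:(a.sum(2)>285)&(a[...,0]-a[...,2]<4),.025)
show("capall","scene",S,(114,230),20,lambda a:(a.sum(2)>285)&(a[...,0]-a[...,2]<4),.030)
show("tin","top",T,(384,184),20,bright(125),.035)
show("tray","top",T,(408,262),44,dark(80),.012)
show("pan","top",T,(283,270),48,dark(101),.009)
E
```

```text
capdisc top [412.4 261. ] [16.6 17.4] [ 0.4694 -0.3106]
capall scene [114.2 229.4] [17.7 22.3] [ 0.4735 -0.3101]
tin top [384.8 182.4] [20.4 21.2] [ 0.655  -0.2439]
tray top [407.3 262.1] [ 92.4 102.9] [ 0.4665 -0.3022]
pan top [283.6 271.1] [ 89.8 109. ] [ 0.438  -0.0061]
```

>>> move_arm --pt "1 0.04 -0.02 0 -0.15" --pt "1 0.08 -0.04 0 -0.3" --pt "1 0.12 -0.06 0 -0.45" --pt "1 0.16 -0.08 0 -0.6" --pt "1 0.2 -0.1 0 -0.75" --newtons 30

```text
time_s: 0.85
tool_pos: [0.3432, -0.4444, 0.2485]
tool_rot: [0.866, 0.5, 0.0, 0.0]
ft_force: [0.0, -0.1, -0.4]
finger_gap: 0.997
grip_force: 0.0
```

>>> move_arm --pt "1 0.04 0.01 0.02 -0.14" --pt "1 0.08 0.02 0.04 -0.28" --pt "1 0.12 0.03 0.06 -0.42" --pt "0.2 0.16 0.04 0.08 -0.5236" --pt "0.0 0.18 0.0437 0.1 -0.5236"

```text
time_s: 1.35
tool_pos: [0.4729, -0.31, 0.1478]
tool_rot: [0.708, 0.706, 0.001, 0.0]
ft_force: [0.2, 0.1, 0.5]
finger_gap: 0.693
grip_force: 0.0
```

```bash
cat >> h.py <<'E'
def go(x,y,z):
    o=env.get_obs();q=o["tool_rot"];p=o["tool_pos"]
    from scipy.spatial.transform import Rotation as Ro
    R=Ro.from_quat(q).as_matrix(); d=R.T@(np.array([x,y,z])-p)
    print("tool",p.round(4),"head",np.arctan2(R[1,0],R[0,0]).round(4),"gap",round(o["finger_gap"],3),"delta",d.round(4))
E
python3 - <<'E'
from h import *
go(.471,-.3105,.05)
for n in("scene","top"):
    im=env.capture(n);c=proj(n,env.get_obs()["tool_pos"]);print(c)
    a,o=crop(im[:,:,::-1],c,50,5);cv2.imwrite(f"pics/{n}2.png",a)
a=cv2.hconcat([cv2.resize(cv2.imread(f"pics/{n}2.png"),(400,400)) for n in("scene","top")]);cv2.imwrite("pics/n2.png",cv2.convertScaleAbs(a,alpha=1.5))
E
```

```text
tool [ 0.4729 -0.31    0.1478] head 1.5687 gap 0.693 delta [-0.0005 -0.002   0.0978]
[ 99.05851873 183.18879498]
[429.25349695 260.21367703]
```

View pics/n2.png

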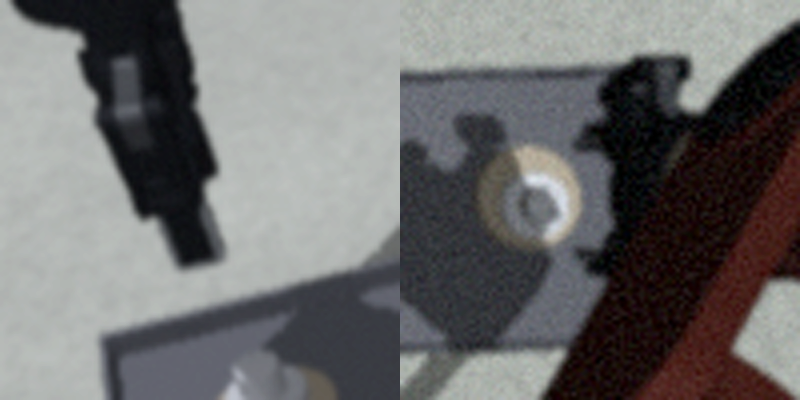

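>>> move_arm --pt "0 0 -0.002 0.045 0" --pt "0 0 -0.002 0.09 0" --pt "0 0 -0.002 0.1 0" --pt "-1 0 -0.002 0.1 0" --pt "-1 0 -0.002 0.1 0"

```text
time_s: 1.95
tool_pos: [0.4699, -0.3141, 0.0504]
tool_rot: [0.71, 0.705, 0.0, 0.002]
ft_force: [0.5, 0.1, -0.8]
finger_gap: 0.235
grip_force: 29.3
```

>>> move_arm --pt "-1 0 0 0 0" --pt "-1 0 0 0 0" --pt "-1 0 0 0 0" --pt "-1 0 0 0 0" --pt "-1 0 0 -0.02 0"

```text
time_s: 2.45
tool_pos: [0.4668, -0.3106, 0.0661]
tool_rot: [0.709, 0.705, -0.0, -0.003]
ft_force: [-0.2, -0.2, -0.5]
finger_gap: 0.234
grip_force: 29.5
```

```bash
python3 - <<'E'
from h import *
go(.438,-.006,.1)
a,o=crop(env.capture("scene")[:,:,::-1],(115,220),35,8);cv2.imwrite("pics/n3.png",cv2.convertScaleAbs(a,alpha=1.5))
E
```

```text
tool [ 0.4668 -0.3106  0.0661] head 1.5645 gap 0.234 delta [ 0.3046 -0.0309 -0.0326]
```

View pics/n3.png

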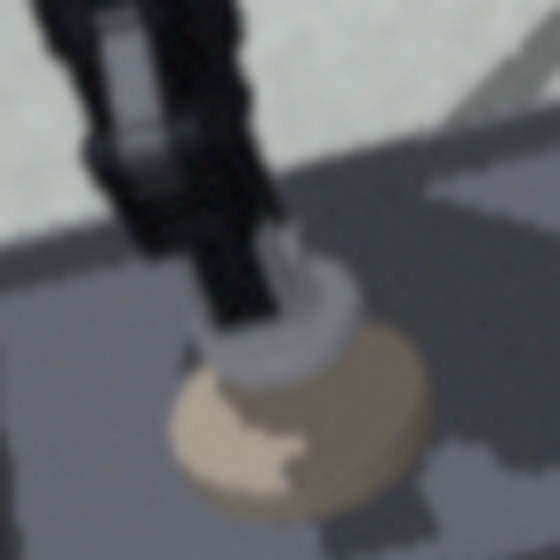

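```bash
python3 - <<'E'
from h import *
p=env.get_obs()["tool_pos"];print(p)
f=lambda X:((proj("scene",X)-[80,185])*8).round()
for d in [(0,0,0),(0,0,-.017),(.025,0,-.017),(.025,.011,-.017),(.025,-.011,-.017),(0,0,-.02),(0,-.02,-.02),(0,.02,-.02),(.02,0,-.02),(-.02,0,-.02)]: print(d,f(p+d))
E
```

```text
[ 0.46970217 -0.31296078  0.07085224]
(0, 0, 0) [214. 226.]
(0, 0, -0.017) [234. 278.]
(0.025, 0, -0.017) [240. 345.]
(0.025, 0.011, -0.017) [288. 333.]
(0.025, -0.011, -0.017) [192. 356.]
(0, 0, -0.02) [237. 287.]
(0, -0.02, -0.02) [152. 307.]
(0, 0.02, -0.02) [322. 267.]
(0.02, 0, -0.02) [243. 340.]
(-0.02, 0, -0.02) [233. 235.]
```

>>> move_arm --pt "-1 0.02 0 -0.03 0" --pt "-1 0.06 -0.005 -0.05 0" --pt "-1 0.105 -0.01 -0.05 0" --pt "-1 0.15 -0.015 -0.05 0" --pt "-1 0.195 -0.02 -0.05 0"

```text
time_s: 3.0
tool_pos: [0.4501, -0.1159, 0.1188]
tool_rot: [0.71, 0.705, 0.0, 0.001]
ft_force: [0.6, 0.8, -0.4]
finger_gap: 0.239
grip_force: 29.5
```

>>> move_arm --pt "-1 0.045 -0.005 0 0" --pt "-1 0.09 -0.01 0.02 0" --pt "-1 0.11 -0.01 0.05 0" --pt "-1 0.11 -0.01 0.07 0" --pt "-1 0.11 -0.01 0.07 0"

```text
time_s: 3.5
tool_pos: [0.4378, -0.0059, 0.0457]
tool_rot: [0.709, 0.706, -0.002, -0.003]
ft_force: [-0.4, -0.0, -0.7]
finger_gap: 0.238
grip_force: 29.5
```

```bash
python3 - <<'E'
from h import *
go(.44,-.006,.036);print(env.get_obs()["ft_force"])
a,o=crop(env.capture("scene")[:,:,::-1],(255,190),35,8);cv2.imwrite("pics/n4.png",cv2.convertScaleAbs(a,alpha=1.5))
E
```

```text
tool [ 0.4378 -0.0059  0.0457] head 1.5664 gap 0.238 delta [-0.0001  0.0023  0.0097]
[-0.36177295 -0.01098985 -0.67596354]
```

View pics/n4.png

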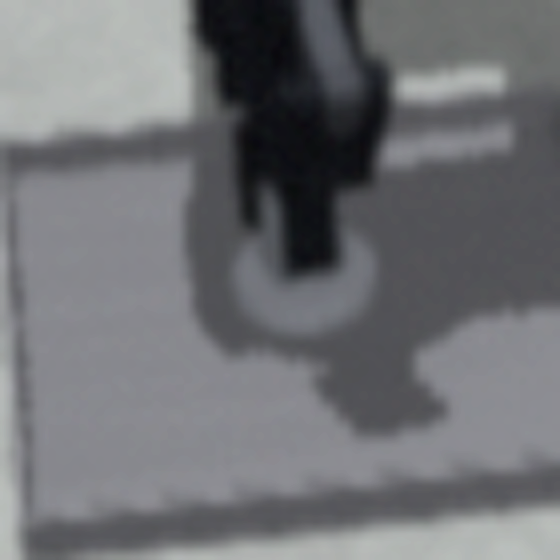

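>>> move_arm --pt "-1 0 0 0.008 0" --pt "-1 0 0 0.0115 0" --pt "-1 0 0 0.0115 0" --pt "-0.2 0 0 0.0115 0" --pt "-0.2 0 0 0.0115 0"

```text
time_s: 4.05
tool_pos: [0.4414, -0.0076, 0.0374]
tool_rot: [0.71, 0.705, 0.0, 0.001]
ft_force: [0.4, -0.4, 0.3]
finger_gap: 0.4
grip_force: 0.0
```

>>> move_arm --pt "-0.2 0 0 0 0" --pt "-0.2 0 0 -0.02 0" --pt "-0.2 0 0 -0.06 0" --pt "0.6 -0.05 0.01 -0.08 0" --pt "0.6 -0.1 0.015 -0.08 0"

```text
time_s: 4.55
tool_pos: [0.4581, -0.1036, 0.1207]
tool_rot: [0.708, 0.706, 0.002, 0.004]
ft_force: [1.0, 0.4, 0.1]
finger_gap: 0.726
grip_force: 0.0
```

>>> move_arm --pt "0.8 -0.045 0.005 0 0" --pt "1 -0.09 0.01 0 0" --pt "1 -0.135 0.015 0 0" --pt "1 -0.18 0.018 0 0" --pt "1 -0.2 0.02 0 0"

```text
time_s: 5.05
tool_pos: [0.4738, -0.3069, 0.1174]
tool_rot: [0.71, 0.704, -0.0, 0.001]
ft_force: [-0.2, 1.3, -1.1]
finger_gap: 1.0
grip_force: 0.0
```

```bash
python3 - <<'E'
from h import *
go(.475,-.309,.03)
S=env.capture("scene")
def show(k,n,im,c,r,f,z):
    p,s=find(im,c,r,f); print(k,n,p.round(1),s.round(1),ray(n,p,z).round(4))
show("wide","scene",S,(117,234),26,lambda a:((a[...,0]-a[...,2])>8),.012)
T=env.capture("top")
a=cv2.hconcat([crop(S[:,:,::-1],(255,190),32,8)[0],crop(T[:,:,::-1],(400,262),32,8)[0]])
cv2.imwrite("pics/n5.png",cv2.resize(cv2.convertScaleAbs(a,alpha=1.5),(800,400)))
E
```

```text
tool [ 0.4738 -0.3069  0.1174] head 1.5616 gap 1.0 delta [-0.0019  0.0011  0.0874]
wide scene [116.8 236.8] [22.5 31.5] [ 0.4763 -0.31  ]
```

View pics/n5.png

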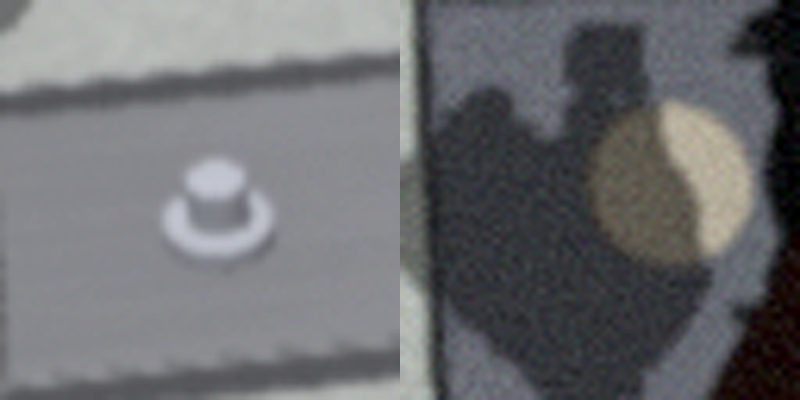

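>>> move_arm --pt "1 -0.003 0 0.045 0" --pt "1 -0.003 0 0.08 0" --pt "1 -0.003 0 0.09 0" --pt "-1 -0.003 0 0.09 0" --pt "-1 -0.003 0 0.09 0" --newtons 40

```text
time_s: 5.65
tool_pos: [0.4742, -0.3055, 0.0279]
tool_rot: [0.709, 0.705, 0.0, 0.001]
ft_force: [-2.4, 1.9, 11.9]
finger_gap: 0.688
grip_force: 5.9
```

>>> move_arm --pt "-1 0 0 0 0" --pt "-1 0 0 0 0"

```text
time_s: 5.85
tool_pos: [0.4759, -0.3084, 0.0327]
tool_rot: [0.709, 0.705, -0.001, 0.003]
ft_force: [-10.2, 1.2, 15.9]
finger_gap: 0.329
grip_force: 7.1
```

>>> move_arm --pt "0.5 0 0 -0.01 0" --pt "1 0 0 -0.03 0" --pt "1 0 0 -0.06 0" --pt "1 0 0 -0.1 0" --pt "1 0 0 -0.1 0"

```text
time_s: 6.35
tool_pos: [0.4783, -0.3093, 0.1356]
tool_rot: [0.709, 0.705, 0.001, 0.008]
ft_force: [0.9, -0.9, 2.0]
finger_gap: 0.998
grip_force: 0.0
```

```bash
python3 - <<'E'
from h import *
S=env.capture("scene");T=env.capture("top")
def show(k,n,im,c,r,f,z):
    p,s=find(im,c,r,f); print(k,n,p.round(1),s.round(1),ray(n,p,z).round(4));return ray(n,p,z)
p=show("wide","scene",S,(117,234),26,lambda a:((a[...,0]-a[...,2])>8),.012)
show("wide","top",T,(411,260),22,lambda a:((a[...,0]-a[...,2])>5),.015)
go(*p,.017)
E
```

```text
wide scene [116.8 236.8] [22.4 31.7] [ 0.4762 -0.3099]
wide top [410.8 259. ] [25.6 26.5] [ 0.4742 -0.3097]
tool [ 0.4752 -0.3069  0.1301] head 1.5647 gap 1.001 delta [-0.0026  0.0005  0.1132]
```

>>> move_arm --pt "1 -0.0025 0 0.045 0" --pt "1 -0.0025 0 0.09 0" --pt "1 -0.0025 0 0.105 0" --pt "1 -0.0025 0 0.109 0" --pt "1 -0.0025 0 0.109 0"

```text
time_s: 6.95
tool_pos: [0.4733, -0.3081, 0.0175]
tool_rot: [0.709, 0.705, -0.0, -0.0]
ft_force: [0.4, -0.4, 0.9]
finger_gap: 1.0
grip_force: 0.0
```

```bash
python3 - <<'E'
from h import *
P=[];F=[]
for i in range(6):
    S=env.capture("scene");o=env.get_obs();P.append(o["tool_pos"]);F.append(o["ft_force"])
print(np.mean(P,0),np.std(P,0),np.mean(F,0))
E
```

```text
[ 0.4747661  -0.30935405  0.01955318] [0.0002375  0.0002054  0.00034816] [ 0.35988804 -0.17620916  0.06281668]
```

>>> move_arm --pt "1 0 0 0.003 0" --pt "-1 0 0 0.003 0" --pt "-1 0 0 0.003 0" --pt "-1 0 0 0.003 0" --pt "-1 0 0 0.003 0"

```text
time_s: 7.75
tool_pos: [0.4746, -0.3091, 0.0161]
tool_rot: [0.709, 0.705, 0.0, 0.001]
ft_force: [0.6, -0.0, 6.1]
finger_gap: 0.705
grip_force: 47.2
```

>>> move_arm --pt "-1 0 0 -0.02 0" --pt "-1 0 0 -0.06 0" --pt "-1 0.03 0 -0.08 0" --pt "-1 0.075 -0.002 -0.08 0" --pt "-1 0.12 -0.003 -0.08 0"

```text
time_s: 8.25
tool_pos: [0.4716, -0.1878, 0.0957]
tool_rot: [0.71, 0.704, 0.0, 0.001]
ft_force: [0.7, 0.5, -0.6]
finger_gap: 0.704
grip_force: 43.9
```

>>> move_arm --pt "-1 0.045 -0.001 0 0" --pt "-1 0.09 -0.002 0 0" --pt "-1 0.135 -0.003 0 0" --pt "-1 0.18 -0.004 0 0" --pt "-1 0.225 -0.005 0 0"

```text
time_s: 8.75
tool_pos: [0.4668, 0.0385, 0.0944]
tool_rot: [0.709, 0.705, -0.0, -0.0]
ft_force: [0.9, -0.4, -0.4]
finger_gap: 0.704
grip_force: 43.9
```

>>> move_arm --pt "-1 0.045 -0.002 0 0" --pt "-1 0.09 -0.004 0 0" --pt "-1 0.135 -0.006 0 0" --pt "-1 0.18 -0.008 0 0" --pt "-1 0.22 -0.008 0 0"

```text
time_s: 9.25
tool_pos: [0.46, 0.2588, 0.0942]
tool_rot: [0.709, 0.705, -0.0, -0.0]
ft_force: [1.5, -0.5, -0.5]
finger_gap: 0.707
grip_force: 43.9
```

>>> move_arm --pt "-1 0.037 0 0 0" --pt "-1 0.037 0 0.02 0" --pt "-1 0.037 0 0.03 0" --pt "-1 0.037 0 0.03 0" --pt "-1 0.037 0 0.03 0"

```text
time_s: 9.75
tool_pos: [0.4606, 0.2928, 0.064]
tool_rot: [0.71, 0.704, -0.001, -0.0]
ft_force: [-0.4, -0.2, -0.5]
finger_gap: 0.708
grip_force: 43.9
```

```bash
cat >> h.py <<'E'
def settle(k=5):
    P=[]
    for i in range(k): env.capture("top");P.append(env.get_obs()["tool_pos"])
    return np.mean(P,0).round(4)
E
python3 - <<'E'
from h import *
print(settle());go(.458,.2935,.02)
a=np.hstack([crop(env.capture("scene")[:,:,::-1],(375,165),40,5)[0],crop(env.capture("top")[:,:,::-1],(160,260),40,5)[0]])
cv2.imwrite("pics/n6.png",cv2.convertScaleAbs(a,alpha=1.5))
E
```

```text
[0.4618 0.2933 0.0652]
tool [0.4619 0.2936 0.0654] head 1.5634 gap 0.709 delta [-0.0001 -0.004   0.0454]
```

View pics/n6.png

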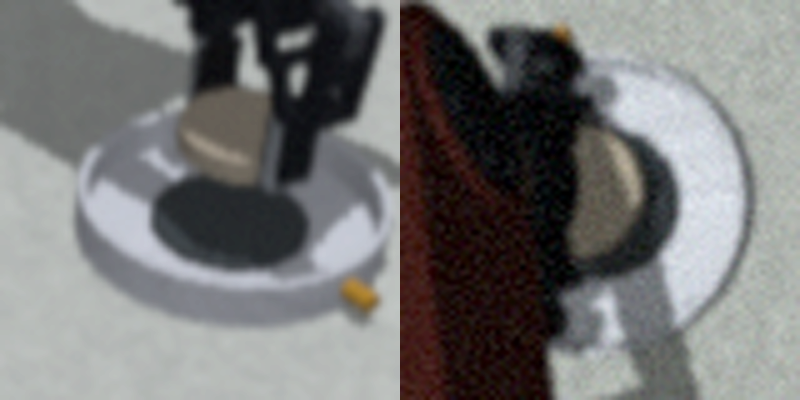

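>>> move_arm --pt "-1 0 -0.0035 0.02 0" --pt "-1 0 -0.0035 0.035 0" --pt "-1 0 -0.0035 0.043 0" --pt "-1 0 -0.0035 0.043 0" --pt "-1 0 -0.0035 0.043 0"

```text
time_s: 10.6
tool_pos: [0.4579, 0.2939, 0.0214]
tool_rot: [0.709, 0.705, -0.0, 0.0]
ft_force: [0.4, -0.7, -1.1]
finger_gap: 0.704
grip_force: 44.0
```

```bash
python3 - <<'E'
from h import *
print(settle());go(.458,.2935,.02);print(env.get_obs()["ft_force"])
E
```

```text
[0.4577 0.2938 0.0215]
tool [0.4577 0.2938 0.0215] head 1.5643 gap 0.704 delta [-0.0003  0.0003  0.0015]
[ 0.35879323 -0.40739318 -0.87061286]
```

>>> move_arm --pt "-1 0 0 0.001 0" --pt "-1 0 0 0.001 0" --pt "0.8 0 0 0.001 0" --pt "0.8 0 0 0.001 0" --pt "0.8 0 0 0.001 0"

```text
time_s: 11.35
tool_pos: [0.4577, 0.2938, 0.0206]
tool_rot: [0.709, 0.705, 0.0, 0.0]
ft_force: [0.6, 0.1, -0.2]
finger_gap: 0.896
grip_force: 0.0
```

>>> move_arm --pt "0.8 0 0 -0.01 0" --pt "0.8 0 0 -0.05 0" --pt "0.8 0 0 -0.09 0" --pt "0.8 -0.04 0.02 -0.1 0" --pt "1 -0.08 0.04 -0.1 0"

```text
time_s: 11.85
tool_pos: [0.5001, 0.2145, 0.1252]
tool_rot: [0.708, 0.706, 0.004, 0.002]
ft_force: [-0.2, 1.4, -0.3]
finger_gap: 0.998
grip_force: 0.0
```

>>> move_arm --pt "1 -0.04 0.02 0 0" --pt "1 -0.08 0.04 0 0" --pt "1 -0.12 0.06 0 0" --pt "1 -0.16 0.08 0 0" --pt "1 -0.2 0.1 0 0"

```text
time_s: 12.35
tool_pos: [0.5967, 0.0112, 0.1216]
tool_rot: [0.709, 0.705, 0.0, 0.0]
ft_force: [0.5, 0.2, -0.4]
finger_gap: 0.999
grip_force: 0.0
```

```bash
python3 - <<'E'
from h import *
S=env.capture("scene");T=env.capture("top")
def show(k,n,im,c,r,f,z):
    p,s=find(im,c,r,f); print(k,n,p.round(1),s.round(1),ray(n,p,z).round(4));return ray(n,p,z)
show("wide","top",T,(160,260),24,sandy(5),.020)
show("wide","scene",S,(381,165),30,sandy(8),.016)
show("seat","top",T,(160,260),24,dark(75),.009)
show("soil","top",T,(332,184),18,sandy(15),.018)
show("soil","scene",S,(233,273),25,sandy(15),.017)
show("ring","scene",S,(233,275),25,lambda a:((a[...,0]-a[...,2])>15)|(a.sum(2)<240),.011)
go(.652,-.119,.025)
a=np.hstack([crop(S[:,:,::-1],(375,165),40,5)[0],crop(T[:,:,::-1],(160,260),40,5)[0]])
cv2.imwrite("pics/n7.png",cv2.convertScaleAbs(a,alpha=1.5))
E
```

```text
wide top [159.7 259.7] [26.2 26.9] [0.4579 0.2917]
wide scene [380.5 166.4] [17.7 26.1] [0.4593 0.2932]
seat top [162.2 262.5] [27.6 29.4] [0.4514 0.2885]
soil top [331.7 183.5] [19.5 20.1] [ 0.653  -0.1188]
soil scene [232.3 272.3] [19.1 27.3] [ 0.6513 -0.1178]
ring scene [233.1 275.9] [30.3 33.3] [ 0.6552 -0.1179]
tool [0.5991 0.0079 0.1223] head 1.559 gap 1.003 delta [-0.126   0.054   0.0979]
```

View pics/n7.png

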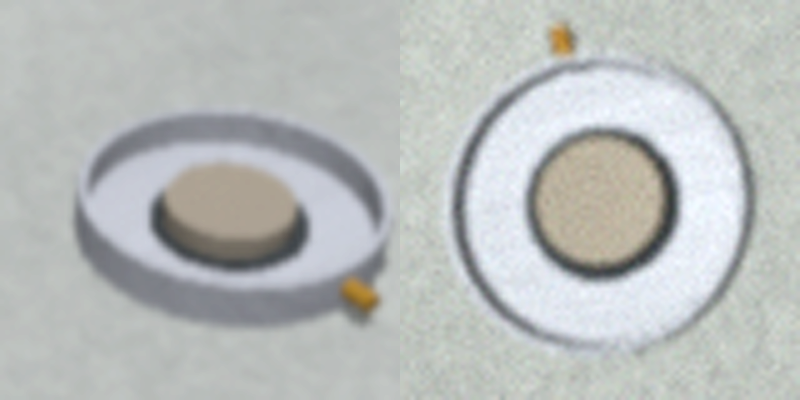

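>>> move_arm --pt "1 -0.045 0.02 0 0" --pt "1 -0.09 0.04 0 0" --pt "1 -0.126 0.054 0.02 0" --pt "1 -0.126 0.054 0.05 0" --pt "1 -0.126 0.054 0.05 0"

```text
time_s: 12.95
tool_pos: [0.6454, -0.113, 0.0663]
tool_rot: [0.71, 0.704, -0.002, -0.004]
ft_force: [-0.3, 1.1, -0.7]
finger_gap: 1.0
grip_force: 0.0
```

```bash
python3 - <<'E'
from h import *
print(settle());go(.6525,-.1185,.019)
E
```

```text
[ 0.6486 -0.1123  0.0708]
tool [ 0.6501 -0.1124  0.0727] head 1.566 gap 1.002 delta [-0.006   0.0022  0.0537]
```

>>> move_arm --pt "1 -0.006 0.002 0.02 0" --pt "1 -0.006 0.002 0.035 0" --pt "1 -0.006 0.002 0.045 0" --pt "1 -0.006 0.002 0.049 0" --pt "1 -0.006 0.002 0.049 0"

```text
time_s: 13.7
tool_pos: [0.6503, -0.1188, 0.0207]
tool_rot: [0.709, 0.705, -0.0, -0.001]
ft_force: [0.7, -0.4, -0.0]
finger_gap: 1.003
grip_force: 0.0
```

```bash
python3 - <<'E'
from h import *
print(settle());go(.6525,-.1185,.019);print(env.get_obs()["ft_force"])
E
```

```text
[ 0.6515 -0.1194  0.0222]
tool [ 0.6518 -0.1195  0.0225] head 1.5644 gap 1.0 delta [0.001  0.0007 0.0035]
[ 0.37924943 -0.26633253  0.74097459]
```

>>> move_arm --pt "1 0.001 0.001 0.002 0" --pt "-1 0.001 0.001 0.002 0" --pt "-1 0.001 0.001 0.002 0" --pt "-1 0.001 0.001 0.002 0" --pt "-1 0.001 0.001 0.002 0"

```text
time_s: 14.45
tool_pos: [0.6526, -0.1185, 0.0202]
tool_rot: [0.709, 0.705, 0.0, 0.0]
ft_force: [-0.0, 0.0, 2.6]
finger_gap: 0.687
grip_force: 43.4
```

```bash
python3 - <<'E'
from h import *
print(settle());go(.4577,.2938,.05);print(env.get_obs()["ft_force"],env.get_obs()["grip_force"])
E
```

```text
[ 0.6527 -0.1185  0.0203]
tool [ 0.6526 -0.1185  0.0202] head 1.5644 gap 0.683 delta [ 0.4111 -0.1975 -0.0301]
[0.68479733 0.23466159 3.79967111] 43.539361115545034
```

>>> move_arm --pt "-1 0 0 -0.03 0" --pt "-1 0 0 -0.07 0" --pt "-1 0.035 -0.017 -0.08 0" --pt "-1 0.075 -0.036 -0.08 0" --pt "-1 0.115 -0.055 -0.08 0"

```text
time_s: 15.2
tool_pos: [0.5965, -0.0023, 0.0992]
tool_rot: [0.71, 0.704, -0.0, -0.0]
ft_force: [1.4, 1.1, -2.0]
finger_gap: 0.678
grip_force: 44.0
```

>>> move_arm --pt "-1 0.04 -0.019 0 0" --pt "-1 0.08 -0.038 0 0" --pt "-1 0.12 -0.057 0 0" --pt "-1 0.16 -0.076 0 0" --pt "-1 0.2 -0.096 0 0"

```text
time_s: 15.7
tool_pos: [0.5009, 0.1986, 0.0984]
tool_rot: [0.709, 0.705, -0.001, -0.001]
ft_force: [0.2, 0.3, -1.3]
finger_gap: 0.677
grip_force: 44.0
```

>>> move_arm --pt "-1 0.04 -0.019 0 0" --pt "-1 0.08 -0.038 0 0" --pt "-1 0.096 -0.0465 0 0" --pt "-1 0.096 -0.0465 0.02 0" --pt "-1 0.096 -0.0465 0.03 0"

```text
time_s: 16.2
tool_pos: [0.4548, 0.2937, 0.0674]
tool_rot: [0.709, 0.706, -0.002, -0.001]
ft_force: [-0.1, -0.8, -3.2]
finger_gap: 0.681
grip_force: 44.0
```

```bash
python3 - <<'E'
from h import *
print(settle(8));go(.4577,.2938,.0415);print(env.get_obs()["ft_force"],env.get_obs()["grip_force"])
E
```

```text
[0.4566 0.2931 0.0687]
tool [0.4581 0.2937 0.0704] head 1.5635 gap 0.682 delta [ 0.0001 -0.0004  0.0289]
[-0.30555203 -0.68851191 -2.32198172] 44.01669692248106
```

>>> move_arm --pt "-1 0 0 0.015 0" --pt "-1 0 0 0.025 0" --pt "-1 0 0 0.027 0" --pt "-1 0 0 0.027 0" --pt "-1 0 0 0.027 0"

```text
time_s: 17.1
tool_pos: [0.457, 0.2938, 0.0422]
tool_rot: [0.709, 0.705, -0.0, -0.0]
ft_force: [-0.8, 0.6, -3.0]
finger_gap: 0.68
grip_force: 44.0
```

```bash
python3 - <<'E'
from h import *
print(settle(4));go(.4577,.2938,.0413);print(env.get_obs()["ft_force"],env.get_obs()["grip_force"])
a=np.hstack([crop(env.capture("scene")[:,:,::-1],(375,165),40,5)[0],crop(env.capture("top")[:,:,::-1],(160,260),40,5)[0]])
cv2.imwrite("pics/n8.png",cv2.convertScaleAbs(a,alpha=1.5))
E
```

```text
[0.4572 0.2939 0.0425]
tool [0.4573 0.2939 0.0427] head 1.5645 gap 0.681 delta [-0.0001  0.0004  0.0014]
[-0.34146429 -0.38350203 -1.38204889] 44.02121029794216
```

View pics/n8.png

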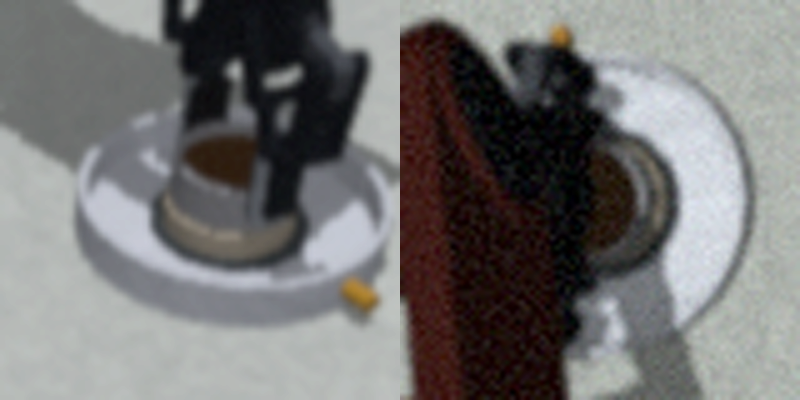

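>>> move_arm --pt "-1 0 0 0.001 0" --pt "-1 0 0 0.001 0" --pt "0.8 0 0 0.001 0" --pt "0.8 0 0 0.001 0" --pt "0.8 0 0 0.001 0"

```text
time_s: 17.9
tool_pos: [0.4577, 0.2941, 0.0421]
tool_rot: [0.709, 0.705, 0.0, 0.0]
ft_force: [0.1, -0.1, -0.1]
finger_gap: 0.896
grip_force: 0.0
```

>>> move_arm --pt "0.8 0 0 -0.01 0" --pt "0.8 0 0 -0.04 0" --pt "0.8 0 0 -0.08 0" --pt "0.6 -0.03 0.03 -0.08 0" --pt "0.5 -0.06 0.06 -0.08 0"

```text
time_s: 18.4
tool_pos: [0.5188, 0.2343, 0.1252]
tool_rot: [0.708, 0.706, 0.003, 0.001]
ft_force: [0.1, -0.6, -0.2]
finger_gap: 0.752
grip_force: 0.0
```

>>> move_arm --pt "0.5 -0.03 0.03 0 0" --pt "0.4 -0.06 0.06 0 0" --pt "0.4 -0.09 0.09 0 0" --pt "0.4 -0.12 0.12 0 0" --pt "0.4 -0.122 0.124 0 0"

```text
time_s: 18.9
tool_pos: [0.6441, 0.1066, 0.1234]
tool_rot: [0.711, 0.703, 0.001, 0.002]
ft_force: [-0.3, 0.4, 0.0]
finger_gap: 0.704
grip_force: 0.0
```

```bash
python3 - <<'E'
from h import *
print(settle(6))
S=env.capture("scene");T=env.capture("top")
def show(k,n,im,c,r,f,z):
    p,s=find(im,c,r,f); print(k,n,p.round(1),s.round(1),ray(n,p,z).round(4));return ray(n,p,z)
show("soil","top",T,(160,260),20,lambda a:(a[...,0]-a[...,2]>10)&(a.sum(2)<180),.038)
show("soil","scene",S,(380,160),25,lambda a:(a[...,0]-a[...,2]>10)&(a.sum(2)<180),.038)
show("small","scene",S,(345,240),18,sandy(12),.008)
go(.639,.113,.015)
a=np.hstack([crop(S[:,:,::-1],(375,165),40,5)[0],crop(T[:,:,::-1],(160,260),40,5)[0]])
cv2.imwrite("pics/n9.png",cv2.convertScaleAbs(a,alpha=1.5))
E
```

```text
[0.6401 0.1107 0.122 ]
soil top [165.3 260.1] [42.8 47.7] [0.4573 0.2733]
soil scene [382.  157.1] [10.5 21.2] [0.4541 0.2968]
small scene [342.2 241.8] [ 8.7 16.4] [0.6444 0.106 ]
tool [0.639  0.1119 0.1216] head 1.5662 gap 0.705 delta [1.100e-03 1.000e-04 1.066e-01]
```

View pics/n9.png

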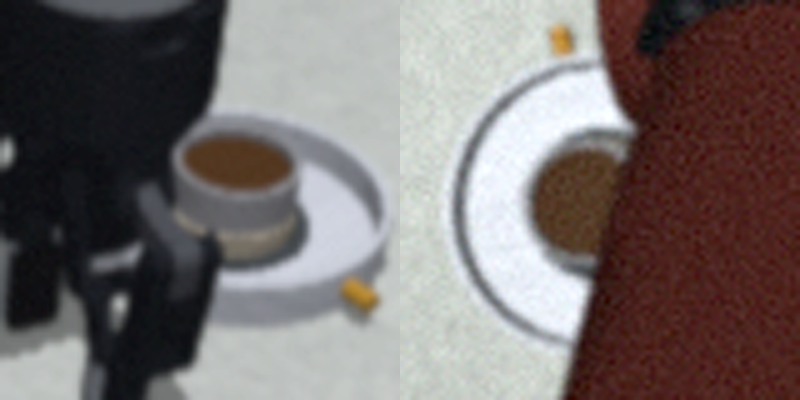

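>>> move_arm --pt "0.4 0.001 0 0.04 0" --pt "0.4 0.001 0 0.075 0" --pt "0.4 0.001 0 0.09 0" --pt "0.4 0.001 0 0.096 0" --pt "0.4 0.001 0 0.096 0"

```text
time_s: 19.8
tool_pos: [0.6397, 0.112, 0.0254]
tool_rot: [0.709, 0.705, -0.0, -0.0]
ft_force: [-0.4, -0.4, -0.1]
finger_gap: 0.696
grip_force: 0.0
```

```bash
python3 - <<'E'
from h import *
print(settle(6)); go(.639,.113,.0225);print(env.get_obs()["ft_force"])
E
```

```text
[0.6416 0.1119 0.0275]
tool [0.6414 0.1118 0.0275] head 1.5644 gap 0.696 delta [ 0.0012 -0.0025  0.005 ]
[ 1.05887846 -0.01161773  0.26568518]
```

>>> move_arm --pt "0.4 0.001 -0.002 0.005 0" --pt "0.4 0.001 -0.002 0.005 0" --pt "-1 0.001 -0.002 0.005 0" --pt "-1 0.001 -0.002 0.005 0" --pt "-1 0.001 -0.002 0.005 0" --newtons 30

```text
time_s: 20.6
tool_pos: [0.6383, 0.1127, 0.0208]
tool_rot: [0.709, 0.705, 0.0, 0.0]
ft_force: [-0.2, 0.4, 0.9]
finger_gap: 0.475
grip_force: 30.4
```

```bash
python3 - <<'E'
from h import *
print(settle(4)); go(.4577,.294,.05);o=env.get_obs();print(o["ft_force"],o["grip_force"])
E
```

```text
[0.6382 0.1127 0.0208]
tool [0.6382 0.1127 0.0208] head 1.5643 gap 0.476 delta [ 0.1801 -0.1817 -0.0293]
[0.1180787  0.21886036 0.67381307] 30.40187157690525
```

>>> move_arm --pt "0.3 0 0 0 0" --pt "0.3 0 0 -0.0025 0" --pt "0.3 0 0 -0.0025 0" --pt "-1 0 0 -0.0025 0" --pt "-1 0 0 -0.0025 0"

```text
time_s: 21.3
tool_pos: [0.6385, 0.1127, 0.0237]
tool_rot: [0.709, 0.705, 0.0, 0.0]
ft_force: [-0.4, -0.8, 1.8]
finger_gap: 0.476
grip_force: 30.5
```

>>> move_arm --pt "-1 0 0 0 0" --pt "-1 0 0 0 0" --pt "-1 0 0 0 0"

```text
time_s: 21.6
tool_pos: [0.6385, 0.1127, 0.0236]
tool_rot: [0.709, 0.705, 0.0, 0.0]
ft_force: [-1.0, -0.2, 2.7]
finger_gap: 0.469
grip_force: 30.6
```

```bash
python3 - <<'E'
from h import *
print(settle(4)); go(.4577,.294,.05);o=env.get_obs();print(o["ft_force"],o["grip_force"])
E
```

```text
[0.6385 0.1127 0.0236]
tool [0.6385 0.1127 0.0236] head 1.5644 gap 0.472 delta [ 0.1801 -0.1819 -0.0266]
[ 0.23475339 -0.41917988  4.60797857] 30.629772171378136
```

>>> move_arm --pt "-1 0 0 -0.03 0" --pt "-1 0 0 -0.07 0" --pt "-1 0.02 -0.02 -0.08 0" --pt "-1 0.05 -0.05 -0.08 0" --pt "-1 0.08 -0.08 -0.08 0"

```text
time_s: 22.3
tool_pos: [0.5577, 0.1935, 0.1032]
tool_rot: [0.71, 0.704, 0.0, -0.0]
ft_force: [-0.2, 0.9, 0.0]
finger_gap: 0.47
grip_force: 30.6
```

>>> move_arm --pt "-1 0.03 -0.03 0 0" --pt "-1 0.06 -0.06 0 0" --pt "-1 0.09 -0.09 0 0" --pt "-1 0.1 -0.102 0 0" --pt "-1 0.1 -0.102 0.01 0"

```text
time_s: 22.8
tool_pos: [0.456, 0.2953, 0.0933]
tool_rot: [0.708, 0.706, 0.0, 0.0]
ft_force: [-0.6, -0.6, -0.0]
finger_gap: 0.467
grip_force: 30.6
```

```bash
python3 - <<'E'
from h import *
print(settle(10)); go(.4577,.294,.062);o=env.get_obs();print(o["ft_force"],o["grip_force"])
a=np.hstack([crop(env.capture("scene")[:,:,::-1],(375,155),40,5)[0],crop(env.capture("top")[:,:,::-1],(160,260),40,5)[0]])
cv2.imwrite("pics/n10.png",cv2.convertScaleAbs(a,alpha=1.5))
E
```

```text
[0.4576 0.2931 0.0926]
tool [0.458  0.2934 0.0934] head 1.5632 gap 0.467 delta [ 0.0006 -0.0003  0.0314]
[ 0.46532104  0.19586058 -0.72712097] 30.5600868165493
```

View pics/n10.png

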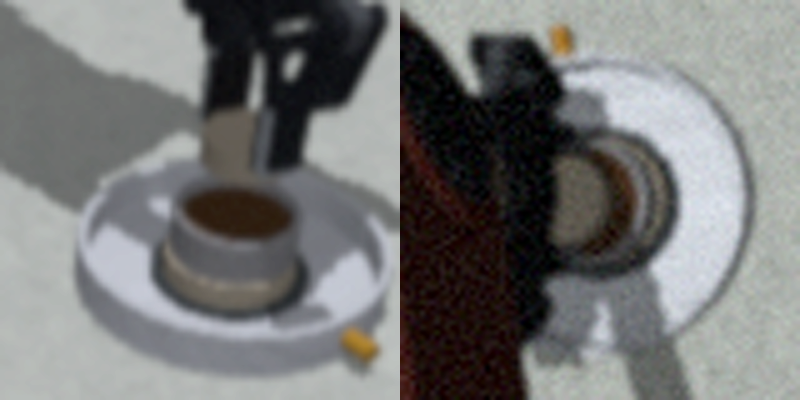

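>>> move_arm --pt "-1 0.001 0 0.015 0" --pt "-1 0.001 0 0.025 0" --pt "-1 0.001 0 0.0285 0" --pt "-1 0.001 0 0.0285 0" --pt "-1 0.001 0 0.0285 0"

```text
time_s: 23.9
tool_pos: [0.4571, 0.2949, 0.0643]
tool_rot: [0.709, 0.705, -0.0, -0.0]
ft_force: [-0.4, -0.6, -0.4]
finger_gap: 0.469
grip_force: 30.6
```

```bash
python3 - <<'E'
from h import *
print(settle(4)); go(.4577,.294,.062);o=env.get_obs();print(o["ft_force"],o["grip_force"])
E
```

```text
[0.4576 0.2951 0.065 ]
tool [0.4576 0.2951 0.0651] head 1.5645 gap 0.471 delta [-0.0011  0.0001  0.0031]
[0.17425883 0.37584354 0.11477978] 30.558928102254868
```

>>> move_arm --pt "-1 -0.001 0 0.0015 0" --pt "-1 -0.001 0 0.003 0" --pt "-1 -0.001 0 0.003 0" --pt "-1 -0.001 0 0.003 0"

```text
time_s: 24.5
tool_pos: [0.4572, 0.2938, 0.0616]
tool_rot: [0.709, 0.705, -0.0, -0.0]
ft_force: [-0.1, -0.1, -0.4]
finger_gap: 0.468
grip_force: 30.6
```

```bash
python3 - <<'E'
from h import *
print(settle(4)); o=env.get_obs();print(o["ft_force"],o["grip_force"])
E
```

```text
[0.4572 0.2938 0.0616]
[ 0.0512886  -0.25924962  0.01611009] 30.571631714701653
```

>>> move_arm --pt "0.1 0 0 0 0" --pt "0.1 0 0 0 0" --pt "0.1 0 0 0 0" --pt "0.1 0 0 -0.01 0" --pt "0.1 0 0 -0.04 0"

```text
time_s: 25.2
tool_pos: [0.4545, 0.2925, 0.0994]
tool_rot: [0.709, 0.705, -0.004, -0.001]
ft_force: [0.3, 0.0, -0.4]
finger_gap: 0.549
grip_force: 0.0
```

>>> move_arm --pt "0.1 -0.01 0 -0.03 0" --pt "0.1 -0.05 0 -0.05 0" --pt "0.1 -0.09 0 -0.05 0" --pt "0.1 -0.13 0 -0.05 0" --pt "0 -0.15 0 -0.05 0"

```text
time_s: 25.7
tool_pos: [0.4563, 0.1416, 0.1528]
tool_rot: [0.71, 0.704, 0.0, 0.001]
ft_force: [0.9, 0.3, -0.1]
finger_gap: 0.499
grip_force: 0.0
```

```bash
python3 - <<'E'
from h import *
print(settle(5))
S=env.capture("scene");T=env.capture("top")
def show(k,n,im,c,r,f,z):
    p,s=find(im,c,r,f); print(k,n,p.round(1),s.round(1),ray(n,p,z).round(4));return ray(n,p,z)
show("small","top",T,(160,260),24,lambda a:(a[...,0]-a[...,2]>8)&(a.sum(2)>270),.050)
a=np.hstack([crop(S[:,:,::-1],(375,155),40,5)[0],crop(T[:,:,::-1],(160,260),40,5)[0]])
c=np.hstack([crop(S[:,:,::-1],(258,192),20,10)[0],crop(T[:,:,::-1],(283,265),20,10)[0]])
cv2.imwrite("pics/n11.png",cv2.resize(cv2.convertScaleAbs(np.vstack([a,c]),alpha=1.5),(600,600)))
E
```

```text
[0.4565 0.1427 0.1524]Traceback (most recent call last):
  File "<stdin>", line 6, in <module>
  File "<stdin>", line 5, in show
  File "h.py", line 18, in find
    g=cv2.convexHull(max(cs,key=cv2.contourArea)); e=cv2.fitEllipse(g)
                     ~~~^^^^^^^^^^^^^^^^^^^^^^^^
ValueError: max() iterable argument is empty
```

```bash
python3 - <<'E'
from h import *
S=env.capture("scene");T=env.capture("top")
a=np.hstack([crop(S[:,:,::-1],(375,155),40,5)[0],crop(T[:,:,::-1],(160,260),40,5)[0]])
c=np.hstack([crop(S[:,:,::-1],(258,192),20,10)[0],crop(T[:,:,::-1],(283,265),20,10)[0]])
cv2.imwrite("pics/n11.png",cv2.resize(cv2.convertScaleAbs(np.vstack([a,c]),alpha=1.5),(600,600)))
E
```

```text
(no output)
```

View pics/n11.png

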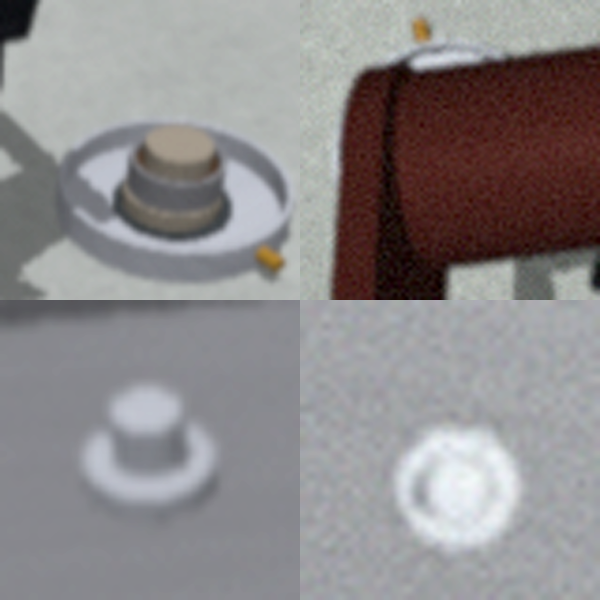

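```bash
python3 - <<'E'
from h import *
S=env.capture("scene");T=env.capture("top")
def show(k,n,im,c,r,f,z):
    p,s=find(im,c,r,f); print(k,n,p.round(1),s.round(1),ray(n,p,z).round(4));return ray(n,p,z)
print(T[265:276:5,275],T[270,284])
show("cap","top",T,(284,270),14,bright(112),.012)
print(ray("top",(283.6,269.6),.011),ray("scene",(238+148/7.5-.5,172+(455-300)/7.5-.5),.011))
go(.441,-.006,.035)
E
```

```text
[[112 111 112]
 [116 118 122]
 [103 105 106]] [156 158 160]
cap top [283.8 269.5] [18.7 19.5] [ 0.4418 -0.0064]
[ 0.4414971  -0.00601138] [ 0.4409849  -0.00497603]
tool [0.4562 0.1446 0.1516] head 1.5657 gap 0.499 delta [-0.1507 -0.0144  0.1166]
```

>>> move_arm --pt "0 -0.045 -0.005 0 0" --pt "0 -0.09 -0.01 0 0" --pt "0 -0.135 -0.0145 0.01 0" --pt "0 -0.15 -0.0145 0.05 0" --pt "0 -0.15 -0.0145 0.09 0"

```text
time_s: 26.75
tool_pos: [0.443, -0.0082, 0.0624]
tool_rot: [0.71, 0.704, 0.001, 0.002]
ft_force: [0.5, 0.4, -0.9]
finger_gap: 0.501
grip_force: 0.0
```

```bash
python3 - <<'E'
from h import *
print(settle(8)); go(.441,-.0055,.034)
E
```

```text
[ 0.4399 -0.0058  0.0608]
tool [ 0.443  -0.0058  0.064 ] head 1.5656 gap 0.502 delta [ 0.0004 -0.0022  0.03  ]
```

>>> move_arm --pt "0 0 0 0.015 0" --pt "0 0 0 0.025 0" --pt "0 0 0 0.0275 0" --pt "0 0 0 0.0275 0" --pt "0 0 0 0.0275 0"

```text
time_s: 27.65
tool_pos: [0.4412, -0.006, 0.0346]
tool_rot: [0.709, 0.705, 0.0, 0.0]
ft_force: [0.6, 0.1, 0.1]
finger_gap: 0.499
grip_force: 0.0
```

>>> move_arm --pt "0 0 0 0 0" --pt "-1 0 0 0 0" --pt "-1 0 0 0 0" --pt "-1 0 0 0 0" --pt "-1 0 0 0 0"

```text
time_s: 28.15
tool_pos: [0.4412, -0.0061, 0.0346]
tool_rot: [0.709, 0.705, 0.0, 0.0]
ft_force: [-0.7, -0.4, 5.0]
finger_gap: 0.237
grip_force: 29.4
```

```bash
python3 - <<'E'
from h import *
print(settle(4)); go(.4573,.295,.13);o=env.get_obs();print(o["ft_force"],o["grip_force"])
E
```

```text
[ 0.4412 -0.0061  0.0346]
tool [ 0.4412 -0.0061  0.0346] head 1.5644 gap 0.237 delta [ 0.3012  0.0142 -0.0954]
[-1.55350286 -0.32292392  4.5188506 ] 29.538964927196503
```

>>> move_arm --pt "-1 0 0 -0.03 0" --pt "-1 0 0 -0.07 0" --pt "-1 0.02 0 -0.1 0" --pt "-1 0.06 0.003 -0.1 0" --pt "-1 0.1 0.005 -0.1 0"

```text
time_s: 28.85
tool_pos: [0.4476, 0.0947, 0.1355]
tool_rot: [0.71, 0.704, 0.001, 0.001]
ft_force: [0.7, 0.3, -1.0]
finger_gap: 0.237
grip_force: 29.5
```

>>> move_arm --pt "-1 0.04 0.002 0 0" --pt "-1 0.08 0.004 0 0" --pt "-1 0.12 0.006 0 0" --pt "-1 0.16 0.008 0 0" --pt "-1 0.2 0.009 0 0"

```text
time_s: 29.35
tool_pos: [0.4561, 0.2953, 0.1333]
tool_rot: [0.709, 0.705, -0.0, -0.0]
ft_force: [0.5, -0.1, -0.2]
finger_gap: 0.237
grip_force: 29.5
```

>>> move_arm --pt "-1 0.001 0 0 0" --pt "-1 0.001 0 0.01 0" --pt "-1 0.001 0 0.03 0" --pt "-1 0.001 0 0.03 0" --pt "-1 0.001 0 0.03 0"

```text
time_s: 29.85
tool_pos: [0.4557, 0.2932, 0.1028]
tool_rot: [0.71, 0.704, -0.002, -0.0]
ft_force: [0.0, 0.4, -0.5]
finger_gap: 0.242
grip_force: 29.6
```

```bash
python3 - <<'E'
from h import *
print(settle(8)); go(.4573,.295,.0846);o=env.get_obs();print(o["ft_force"],o["grip_force"])
a=np.hstack([crop(env.capture("scene")[:,:,::-1],(375,150),40,5)[0],crop(env.capture("top")[:,:,::-1],(160,260),40,5)[0]])
cv2.imwrite("pics/n12.png",cv2.convertScaleAbs(a,alpha=1.5))
E
```

```text
[0.4572 0.2946 0.1048]
tool [0.4572 0.2949 0.1048] head 1.5642 gap 0.237 delta [0.0001 0.0001 0.0202]
[ 0.02212981  0.9654993  -0.9839817 ] 29.550791680812836
```

View pics/n12.png

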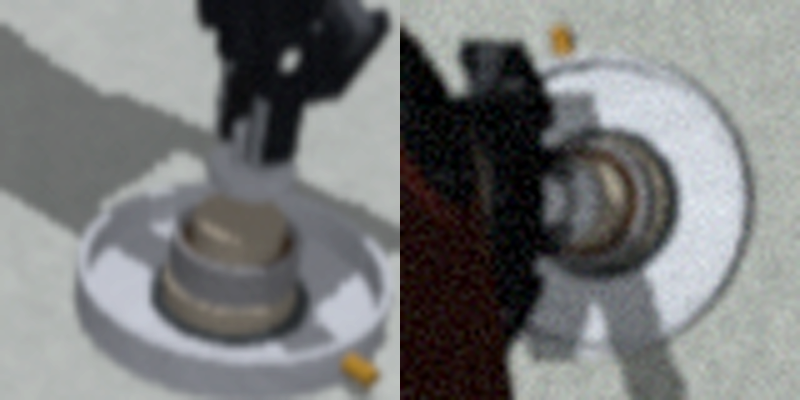

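>>> move_arm --pt "-1 -0.001 0 0.01 0" --pt "-1 -0.001 0 0.016 0" --pt "-1 -0.001 0 0.0195 0" --pt "-1 -0.001 0 0.0195 0" --pt "-1 -0.001 0 0.0195 0"

```text
time_s: 30.85
tool_pos: [0.456, 0.2935, 0.0847]
tool_rot: [0.709, 0.705, -0.001, -0.0]
ft_force: [-1.9, -1.9, 5.9]
finger_gap: 0.24
grip_force: 30.0
```

```bash
python3 - <<'E'
from h import *
print(settle(4));o=env.get_obs();print(o["ft_force"],o["grip_force"])
E
```

```text
[0.456  0.2935 0.0847]
[-2.71663638 -1.85701268  4.52752645] 30.020709335803986
```

>>> move_arm --pt "-1 0 0 -0.0005 0" --pt "-0.2 0 0 -0.0005 0" --pt "-0.2 0 0 -0.0005 0" --pt "-0.2 0 0 -0.0005 0" --pt "-0.2 0 0 -0.003 0"

```text
time_s: 31.55
tool_pos: [0.4564, 0.2937, 0.0872]
tool_rot: [0.709, 0.705, -0.0, -0.0]
ft_force: [0.2, -0.5, 0.5]
finger_gap: 0.397
grip_force: 0.0
```

>>> move_arm --pt "-0.2 0 0 -0.02 0" --pt "-0.2 0 0 -0.06 0" --pt "-0.2 -0.04 0 -0.08 0" --pt "-0.2 -0.08 0 -0.08 0" --pt "-0.2 -0.12 0 -0.08 0"

```text
time_s: 32.05
tool_pos: [0.4568, 0.1731, 0.1694]
tool_rot: [0.709, 0.705, 0.001, 0.001]
ft_force: [-0.4, -0.8, -0.5]
finger_gap: 0.401
grip_force: 0.0
```

>>> move_arm --pt "-0.2 -0.04 0 0 0" --pt "-0.2 -0.08 0 0 0" --pt "-0.2 -0.12 0 0 0" --pt "-0.2 -0.12 0 0 0" --pt "-0.2 -0.12 0 0 0"

```text
time_s: 32.55
tool_pos: [0.4553, 0.0533, 0.1679]
tool_rot: [0.71, 0.704, 0.0, -0.0]
ft_force: [0.7, 0.6, -0.5]
finger_gap: 0.403
grip_force: 0.0
```

```bash
python3 - <<'E'
from h import *
settle(4)
a=np.hstack([crop(env.capture("scene")[:,:,::-1],(375,155),40,5)[0],crop(env.capture("top")[:,:,::-1],(160,260),40,5)[0]])
cv2.imwrite("pics/n13.png",cv2.convertScaleAbs(a,alpha=1.5))
E
```

```text
(no output)
```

View pics/n13.png

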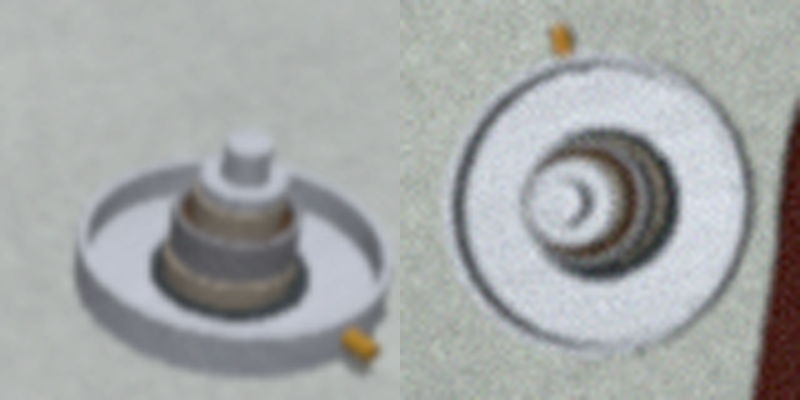

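The picture shows the full stack upright and centred in the cell, with the cap disc at about (568, 200) in the crop against an expected 573. I'm handing it in.

```bash
python3 -c "
from bench import env
print(env.job_done())"
```

```text
the job is handed in; nothing more can be done
None
```

I handed the job in with the wide stone, filled ring, small stone and loading cap stacked in the cell; the last pictures show the stack upright, centred and released, and the hand-in returned no verdict.

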